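# Count three solder reels into the reel tray and shut its cover

### The arm

A 7-joint arm with a two-finger parallel gripper is mounted at the origin on the work surface. World frame = base frame: x ahead of the robot, y to its left, z up, the work surface at z = 0. Lengths are in m, angles in rad, forces in N, time in s.
With the tool pointing down it reaches from about 0.425 to 0.95 m from the base axis. Payload 4.7 kg.
Tool frame: the origin (TCP) lies on the centre line of the jaws, within the pads' length; the fingertips stand 11 mm ahead of it and the grasp point (between the pads) lies 8 mm behind it; z points along the fingers, y is the line along which they close (so a half turn about z gives the same grasp; the last joint's range is limited). The gripper opens to 85 mm and grips with 20 to 120 N. Pads are 22 mm wide; open, the fingers measure 114 mm over their backs; the gripper's body (76 mm by 85 mm) begins 54 mm behind the grasp point. The pads swing forward as they close: fully open they stand 13 mm farther back than shut.
Start: joints at [-1.185, 0.469, -0.049, 1.532, 0.024, 1.141, -0.082], TCP at [0.272, 0.618, 0.242] pointing down, gripper open.
Joint ranges: [-2.59, 2.59], [-0.33, 1.99], [-1.39, 1.29], [0.1, 2.45], [-1.04, 4.18], [0.21, 1.99], [-2.66, 2.66]. Speed limits (rad/s): [2.57, 2.57, 3.14, 3.14, 3.14, 3.14, 3.14].

### API

Orientations are given as a unit quaternion [w, x, y, z].
In Python, from rig import manip, optics, workorder gives the robot as it stands. The module is installed in compiled form; this text tells all that it offers.
- The arm moves only by the shell command python3 -m creep 'ROWS' [FORCE]. ROWS is text: rows parted by semicolons, each of 7 numbers parted by spaces: the shift along the tool's x, y, z normalised to -1 to 1, where 1 is 20 cm, then the turn, a rotation vector about the tool's x, y, z normalised to -1 to 1, where 1 is 0.5 rad, then the finger opening in mm, from 0 to 85.4. A call has 1 to 20 rows; each row is the pose to reach, as a shift and turn from the pose commanded when the call began, along the tool's axes at that moment; what a row does not reach only later rows make up. A row lasts 1/8 s, in which the tool goes at most 62.5 mm and 10.7 degrees, less where a joint would pass 70% of its speed; a pose out of reach is approached as far as the arm can. A call with a number of a shift or a turn outside -1 to 1 is refused whole. A call with a gripper value outside its range is refused whole. The fingers move at their own pace and stop on an object; FORCE is the grip in N (left out, the last holds). Time passes only in rows, so rows that repeat a pose let the fingers close. It gives the time, the measured TCP pose, the force, the opening and the grip force at its end, in the units of the state.
- manip.read_state(): the state, without advancing time (a new reading comes with each control period).
- optics.camera(name): name is "scene" or "top"; returns the picture (384x512x3 uint8, blue, green, red); there is no depth.
- optics.calibration(name): a dict with "mtx" (3x3 intrinsics, pixels), "T" (4x4, takes a point from camera to world coordinates). Camera axes: x right, y down, z forward; pixel columns grow to the right and rows downward; lengths in m; the calibration is good to about 2 mm. A picture is of the moment at which its call begins. calibration takes no time and is no camera call.
- workorder.finish_job(): hands the job in; it is judged then, once.
The state is a dict: "clock": time; "joints": joint angles; "qvel": joint speeds; "tau": joint torques, N m; "tcp_pos": TCP position; "ee_rot": TCP orientation; "contact_force": force on the tool from outside, world axes, zero at the start; "torque": the same for the moment, N m; "gripper_width": opening from 0.0 (shut) to 1.0 (fully open); "grasp_force": force on a finger pad.
Only numpy, scipy, OpenCV 4.12 (cv2) and the standard library are available. Lean on these libraries where they do the work, as an engineer would, in place of code of your own. Each camera call takes 0.05 s, during which the arm holds its last target. There are 200 camera calls.

### The job

Slide exactly three of the four large solder reels along the bench, without lifting them, into the open mouth of the reel tray, and press the row gently but firmly until it is packed home against the end block. Then swing the clear cover over and lower it gently, without slamming or leaning on it, until it lies fully shut. Leave the fourth large reel standing on the bench clear of the tray and its mouth, and do not disturb the small reels or the other things on the bench.

Things in the scene. Friction and masses are not known exactly. Their poses are not given: they have to be found in the camera images.
- tray: fixed reel tray: straight aluminium lane, open on top, no floor (reels slide on the bench). Origin: on the bench, mid-lane; +y runs along the lane from mouth (y -142.5 mm) to end block (+142.5); +x: hinge side. 74 mm wide inside, room for four large reels; walls 6 thick, 36 high. At the mouth two guide wings flare 25 degrees out to y -182 mm, 109 mm apart. Yaw -0.15 to 0.15 rad
- stop: rigid end block, a black rubber pad 74 mm wide, 45 high, closing the lane's end. Origin: at bench height, middle of the face the reels touch; +y into the block. With three reels home the last centre is about 175 mm before this face. Press it with 5 to 20 N; sliding each reel takes 1 to 3 N, so a row of three drags with up to 9 N before it meets the block
- lid (a joint): hinge angle of the tray's clear plastic cover, rad: 0 shut on its stop on the tray, 1.57 upright, 2.4 leaning back on its open stop. The hinge is stiff (0.13 N m, 1.3 N at the free edge): the cover stays where it is left, no latch. Plate 106 mm from hinge to edge, 280 mm along the lane, 5 mm thick (9 over the outer 10 mm, the dark free edge), 120 g
- lid_edge (a point): middle of the cover's free edge, 106 mm from the hinge line, halfway up the edge's thickness. When shut it lies beyond the tray wall away from the hinge, about 63 mm above the bench, and the reels (46 mm) clear below
- lid_hinge (a point): middle of the hinge line, which runs along tray y at tray x +52 mm, 58 mm above the bench. The shut cover runs from here towards tray -x, its top 63 mm above the bench (67 at the free edge); it opens upward and over towards tray +x
- reel_a: a large solder reel standing on its flange: a plain cylinder 70 mm in diameter and 46 mm tall, 150 to 310 g, grey flanges and bright wire; all four large reels are alike. Origin: centre of its underside on the bench, z up; its yaw means nothing
- reel_b: a large solder reel standing on its flange: a plain cylinder 70 mm in diameter and 46 mm tall, 150 to 310 g, grey flanges and bright wire; all four large reels are alike. Origin: centre of its underside on the bench, z up; its yaw means nothing
- reel_c: a large solder reel standing on its flange: a plain cylinder 70 mm in diameter and 46 mm tall, 150 to 310 g, grey flanges and bright wire; all four large reels are alike. Origin: centre of its underside on the bench, z up; its yaw means nothing
- reel_d: a large solder reel standing on its flange: a plain cylinder 70 mm in diameter and 46 mm tall, 150 to 310 g, grey flanges and bright wire; all four large reels are alike. Origin: centre of its underside on the bench, z up; its yaw means nothing
- small_a: a small solder reel of the same materials, 44 mm in diameter and 36 mm tall: not wanted, leave it in place. Origin: centre of its underside
- small_b: a small solder reel of the same materials, 44 mm in diameter and 36 mm tall: not wanted, leave it in place. Origin: centre of its underside
- tip_tin: round brass tip-cleaner tin, 76 mm in diameter, 34 mm tall, a bystander. Origin: centre of its underside
- sucker: solder sucker lying on the bench, a bystander: aluminium tube 22 mm thick with a red end, 190 mm long along its x axis. Origin: under its middle
- flux: white flux bottle, 44 mm in diameter, 90 mm tall, a bystander. Origin: centre of its underside
- driver: screwdriver 180 mm long lying along its x axis, a bystander. Origin: under its middle
Not all that is in view belongs to the job. Leave any pink, red or turquoise look-alike of the reel_d alone.

How it is judged:
By the outcome, as a careful person would: the job done as asked, in the order asked, and still so for the second after the job is handed in, with the robot touching nothing.
It also fails if it takes over 72 s, if anything falls off the work surface, if the arm or the gripper's body presses on something with over 40 N, if the wrist force passes 120 N, or if a joint passes its speed limit or range.

## Working session

There is one attempt and no reset: what is moved stays moved. The work goes in short steps, Python scripts to look and compute and a shell command to move; the robot and the scene stay as the last step left them, time stands still between calls to the robot, and variables do not carry over. Pictures are saved under pics/ and viewed, at most 12 in all, crops included, and the job is handed in when it is done.

```bash
mkdir -p pics; python3 - <<'E'
from rig import manip, optics
import cv2,numpy as np,json
s=manip.read_state(); print({k:np.round(v,3).tolist() for k,v in s.items()})
for n in("scene","top"):
    cv2.imwrite(f"pics/{n}0.png",optics.camera(n)); c=optics.calibration(n); print(n,np.round(c["mtx"],1).tolist(),np.round(c["T"],3).tolist())
E
```

```text
{'clock': 0.0, 'joints': [-1.185, 0.469, -0.049, 1.534, 0.024, 1.141, -0.082], 'qvel': [0.002, -0.001, 0.001, -0.0, 0.001, 0.002, -0.0], 'tau': [-0.0, -51.031, -0.047, -23.772, 0.011, 0.007, -0.0], 'tcp_pos': [0.272, 0.617, 0.241], 'ee_rot': [-0.0, 0.206, 0.979, -0.001], 'contact_force': [0.638, 0.207, -0.586], 'torque': [0.005, 0.034, -0.037], 'grasp_force': 0.0, 'gripper_width': 1.0}
scene [[493.3, 0.0, 254.7], [0.0, 493.3, 195.1], [0.0, 0.0, 1.0]] [[-0.744, 0.424, -0.516, 1.321], [0.668, 0.465, -0.58, 0.812], [-0.006, -0.777, -0.629, 0.979], [0.0, 0.0, 0.0, 1.0]]
top [[381.7, 0.0, 255.7], [0.0, 381.7, 198.6], [0.0, 0.0, 1.0]] [[-0.017, -0.992, 0.125, 0.436], [-1.0, 0.019, 0.015, -0.038], [-0.017, -0.125, -0.992, 1.085], [0.0, 0.0, 0.0, 1.0]]
```

View pics/scene0.png

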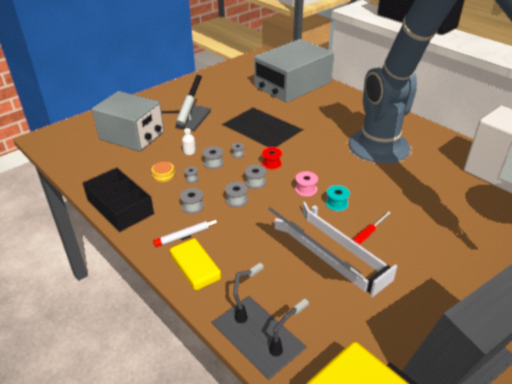

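View pics/top0.png

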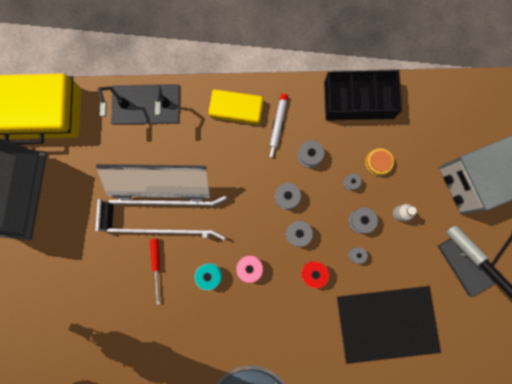

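```bash
cat > h.py <<'E'
import cv2,numpy as np
from rig import optics,manip
C={n:optics.calibration(n) for n in("scene","top")}
def ray(n,p):
    K,T=C[n]["mtx"],C[n]["T"]; d=T[:3,:3]@np.linalg.inv(K)@[p[0],p[1],1]; return T[:3,3],d/np.linalg.norm(d)
def plane(n,p,z):
    o,d=ray(n,p); return o+d*(z-o[2])/d[2]
def tri(p,q):
    o1,d1=ray("scene",p);o2,d2=ray("top",q)
    s=np.linalg.lstsq(np.c_[d1,-d2],o2-o1,rcond=None)[0]
    a,b=o1+s[0]*d1,o2+s[1]*d2; return (a+b)/2,np.linalg.norm(a-b)
def proj(n,X):
    X=np.atleast_2d(X);T=np.linalg.inv(C[n]["T"]); c=X@T[:3,:3].T+T[:3,3]; u=c@C[n]["mtx"].T; return u[:,:2]/u[:,2:]
def snap(n,name):
    im=optics.camera(n); cv2.imwrite(f"pics/{name}.png",im); return im
def tool():
    s=manip.read_state(); w,x,y,z=s["ee_rot"]
    from scipy.spatial.transform import Rotation as R
    return s,R.from_quat([x,y,z,w])
E
python3 - <<'E'
from h import *
t=cv2.imread("pics/top0.png");s=cv2.imread("pics/scene0.png")
def blobs(im,lo,hi):
    hsv=cv2.cvtColor(im,cv2.COLOR_BGR2HSV); m=((hsv[...,1]<70)&(hsv[...,2]>60)).astype(np.uint8)*255
    n,l,st,c=cv2.connectedComponentsWithStats(m); out=[]
    for i in range(1,n):
        if lo<st[i,4]<hi: out.append((c[i],st[i]))
    return out
for c,st in blobs(t,80,900):
    if 255<c[0]<420 and 130<c[1]<280: print("top",c.round(1),st, plane("top",c,.023).round(3))
for c,st in blobs(s,60,900):
    if 140<c[0]<280 and 120<c[1]<220: print("sc",c.round(1),st, plane("scene",c,.023).round(3))
a=cv2.resize(t[145:255,80:250],None,fx=4.6,fy=4.6,interpolation=cv2.INTER_CUBIC);cv2.imwrite("pics/c1.png",a)
a=cv2.resize(s[190:310,250:410],None,fx=4.9,fy=4.9,interpolation=cv2.INTER_CUBIC);cv2.imwrite("pics/c2.png",a)
E
```

```text
top [310.4 153.9] [298 141  27  27 514] [ 0.694 -0.18   0.023]
top [351.8 181.7] [343 174  19  16 222] [ 0.612 -0.293  0.023]
top [287.5 195.9] [275 183  26  26 497] [ 0.575 -0.112  0.023]
top [404.2 212.1] [393 204  24  17 311] [ 0.524 -0.434  0.023]
top [362.7 220.3] [349 208  29  25 558] [ 0.503 -0.318  0.023]
top [299.1 233.7] [286 221  27  26 508] [ 0.469 -0.141  0.023]
top [357.7 255.1] [349 248  19  16 235] [ 0.408 -0.299  0.023]
sc [237.5 150. ] [232 143  12  15 153] [ 0.414 -0.294  0.023]
sc [212.8 157.4] [203 147  21  22 367] [ 0.506 -0.317  0.023]
sc [245.1 185.8] [225 165  41  42 877] [ 0.528 -0.124  0.023]
sc [191.  174.3] [185 167  13  16 173] [ 0.618 -0.288  0.023]
sc [191.6 200.5] [180 188  24  26 479] [ 0.696 -0.179  0.023]
```

View pics/c1.png

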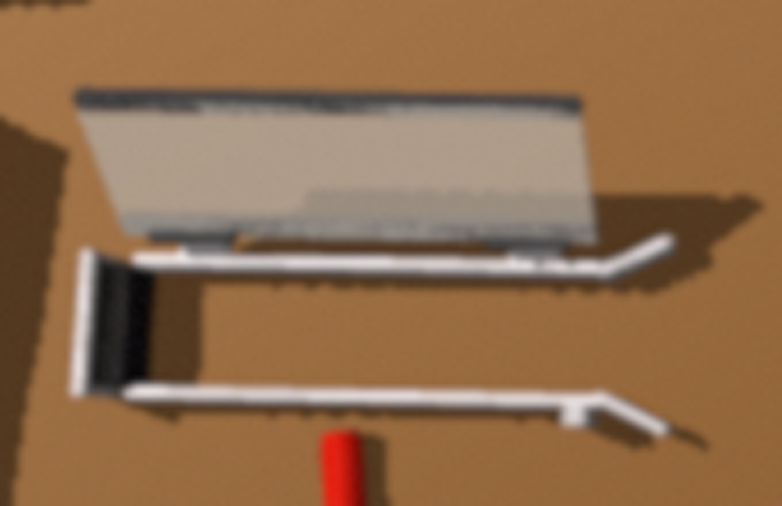

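View pics/c2.png

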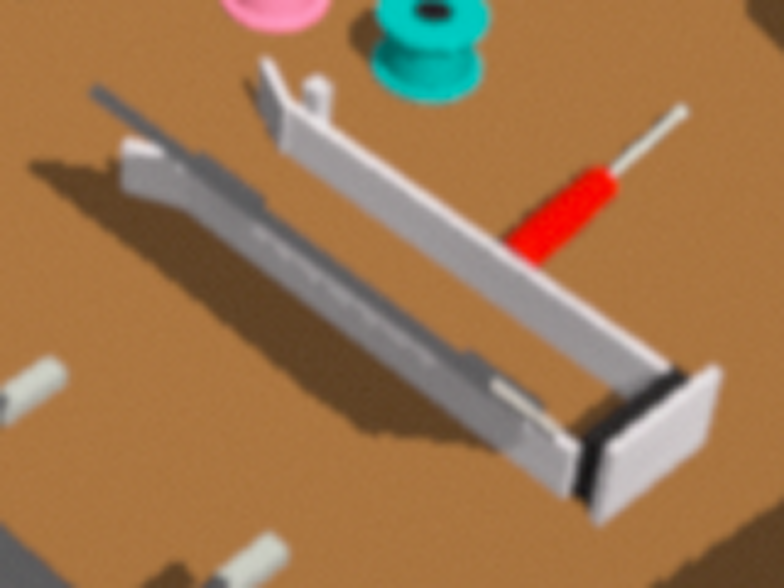

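```bash
python3 - <<'E'
from h import *
T=lambda a,b:np.array([80+(a+.5)/4.6-.5,145+(b+.5)/4.6-.5]); S=lambda a,b:np.array([250+(a+.5)/4.9-.5,190+(b+.5)/4.9-.5])
# triangulated checks
print("near bend",tri(S(290,112),T(605,397))); print("near wall end",tri(S(672,375),T(128,390)))
print("block back top corner",tri(S(715,370),T(82,392)))
print("free edge mouth end?",tri(S(97,90),T(581,102)))
t=cv2.imread("pics/top0.png"); g=t.min(2).astype(float)
def line(r0,r1):
    P=[]
    for c in range(115,206,3):
        col=g[r0:r1,c]; w=np.clip(col-150,0,None)
        if w.sum()>0: P.append(plane("top",(c,r0+(w*np.arange(r1-r0)).sum()/w.sum()),.036))
    P=np.array(P); k=np.polyfit(P[:,1],P[:,0],1); return k,np.std(P[:,0]-np.polyval(k,P[:,1]))
print("far",line(199,208),"near",line(226,236))
for n,p in [("near bend",T(605,397)),("far bend",T(605,268))]: print(n,plane("top",p,.036))
print("pad top lane edge",plane("top",T(153,270),.045),plane("top",T(150,380),.045))
print("near wing tip",plane("top",T(665,432),.036),"far tip",plane("top",T(672,240),.036))
for p in[(210,240),(535,245)]: print("hinge",plane("top",T(*p),.058))
for p in[(78,98),(580,103)]: print("edge@z.13",plane("top",T(*p),.13))
E
```

```text
near bend (array([0.48013263, 0.10298272, 0.02967236]), np.float64(0.002739978643165667))
near wall end (array([0.49015235, 0.3878794 , 0.03583181]), np.float64(0.00021802111192753855))
block back top corner (array([0.48793504, 0.40841974, 0.05423818]), np.float64(0.0015879858423408712))
free edge mouth end? (array([0.63816918, 0.10130026, 0.13695416]), np.float64(0.0020138567997167955))
far (array([0.03634189, 0.55523798]), np.float64(0.0003125519997953419)) near (array([0.04033851, 0.47415642]), np.float64(0.0007563797377717441))
near bend [0.48079634 0.10113701 0.036     ]
far bend [0.55831681 0.10094506 0.036     ]
pad top lane edge [0.56121432 0.37142388 0.045     ] [0.49531606 0.37125266 0.045     ]
near wing tip [0.45938471 0.06540788 0.036     ] far tip [0.57455266 0.06040097 0.036     ]
hinge [0.57692641 0.33280507 0.058     ]
hinge [0.57022223 0.1394614  0.058     ]
edge@z.13 [0.64843945 0.38295631 0.13      ]
edge@z.13 [0.63981283 0.10215745 0.13      ]
```

```bash
cat > go.py <<'E'
import sys
from h import *
from scipy.spatial.transform import Rotation as R
# go.py x y z : shift/turn units to reach with tool x along tray y
s,r=tool(); k=0.038; c=1/np.hypot(1,k)
g=R.from_matrix(np.array([[k*c,c,0],[c,-k*c,0],[0,0,-1]]).T)
p=np.array(list(map(float,sys.argv[1:4])))
print("shift",(r.inv().apply(p-s["tcp_pos"])/.2).round(3),"turn",((r.inv()*g).as_rotvec()/.5).round(3),"pos",s["tcp_pos"].round(4),"t",round(float(s["clock"]),2))
E
python3 go.py .575 -.112 .2
```

```text
shift [-2.857 -2.726  0.212] turn [-3.000e-03  2.000e-03  2.388e+00] pos [0.2718 0.6173 0.2414] t 0.1
```

```bash
python3 -m creep '-.3 -.3 0 0 0 .4 85; -.6 -.6 0 0 0 .7 85; -.9 -.85 0 0 0 .9 85; -1 -.95 0 0 0 1 85; -1 -.95 0 0 0 1 85;-1 -.95 0 0 0 1 85'; python3 go.py .575 -.112 .2
```

```text
clock: 0.85
tcp_pos: [0.3795, 0.361, 0.2423]
ee_rot: [0.0, 0.444, 0.896, -0.0]
contact_force: [-0.5, 0.2, 0.5]
gripper_width: 0.993
grasp_force: 0.0
shift [-2.474 -0.656  0.213] turn [-0.000e+00  1.000e-03  1.379e+00] pos [0.3795 0.361  0.2423] t 0.85
```

```bash
python3 -m creep '-.3 -.08 0 0 0 .3 85; -.6 -.16 0 0 0 .6 85; -.9 -.24 0 0 0 .9 85; -1 -.27 .1 0 0 1 85; -1 -.27 .1 0 0 1 85'; python3 go.py .575 -.112 .2
```

```text
clock: 1.48
tcp_pos: [0.457, 0.1716, 0.2212]
ee_rot: [-0.001, 0.65, 0.76, -0.001]
contact_force: [0.2, -0.0, 0.6]
gripper_width: 0.996
grasp_force: 0.0
shift [-1.492  0.364  0.106] turn [-0.006  0.002  0.386] pos [0.457  0.1716 0.2212] t 1.48
```

```bash
python3 -m creep '-.3 -.06 0 0 0 .1 85; -.6 -.12 .05 0 0 .2 85; -.9 -.2 .1 0 0 .38 85; -1 -.2 .1 0 0 .38 85; -1 -.2 .1 0 0 .38 85'; python3 go.py .575 -.112 .12
```

```text
clock: 2.1
tcp_pos: [0.4501, -0.0308, 0.2028]
ee_rot: [0.0, 0.719, 0.695, 0.001]
contact_force: [0.1, 0.8, -0.6]
gripper_width: 0.996
grasp_force: 0.0
shift [-0.386  0.637  0.414] turn [ 0.002 -0.001  0.01 ] pos [ 0.4501 -0.0308  0.2028] t 2.1
```

```bash
python3 -m creep '-.2 .3 .1 0 0 0 85; -.386 .6 .3 0 0 0 85; -.386 .637 .414 0 0 0 85; -.386 .637 .55 0 0 0 85; -.386 .637 .7 0 0 0 85;-.386 .637 .8 0 0 0 85;-.386 .637 .885 0 0 0 85;-.386 .637 .885 0 0 0 85'; python3 go.py .575 -.112 .025;python3 - <<'E'
from h import *
snap("scene","s1")
E
```

```text
clock: 3.1
tcp_pos: [0.5736, -0.1123, 0.0244]
ee_rot: [-0.001, 0.719, 0.695, -0.0]
contact_force: [0.8, 0.4, -0.2]
gripper_width: 0.999
grasp_force: 0.0
shift [ 0.002  0.007 -0.003] turn [-0.004 -0.002  0.01 ] pos [ 0.5736 -0.1123  0.0244] t 3.1
```

View pics/s1.png

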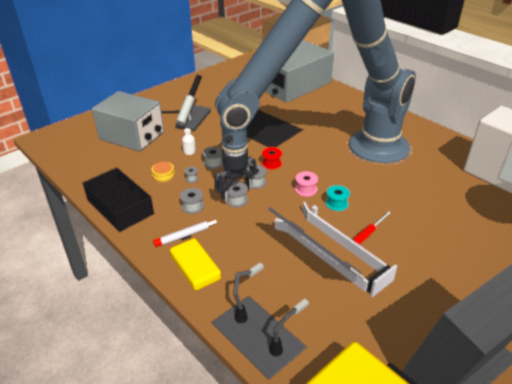

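The gripper straddles reel B at about (236,190), with nothing else displaced.

```bash
python3 -m creep '0 0 0 0 0 0 66; 0 0 0 0 0 0 66;0 0 0 0 0 0 66;0 0 0 0 0 0 66;0 0 0 0 0 0 66' 20; python3 go.py .517 .03 .025
```

```text
clock: 3.78
tcp_pos: [0.5747, -0.1134, 0.0264]
ee_rot: [0.001, 0.719, 0.695, 0.001]
contact_force: [0.1, 1.2, 6.1]
gripper_width: 0.809
grasp_force: 23.4
shift [ 0.707 -0.313  0.007] turn [ 0.004 -0.001  0.008] pos [ 0.5747 -0.1134  0.0264] t 3.77
```

```bash
python3 -m creep '.04 -.02 0 0 0 0 66; .1 -.05 0 0 0 0 66; .17 -.08 0 0 0 0 66; .24 -.11 0 0 0 0 66; .31 -.14 0 0 0 0 66; .38 -.17 0 0 0 0 66; .45 -.2 0 0 0 0 66; .52 -.23 0 0 0 0 66; .59 -.26 0 0 0 0 66; .65 -.29 0 0 0 0 66; .7 -.31 0 0 0 0 66; .7 -.31 0 0 0 0 66; .7 -.31 0 0 0 0 85;.7 -.31 0 0 0 0 85;.7 -.31 0 0 0 0 85;.7 -.31 0 0 0 0 85'; python3 go.py .517 .03 .025
python3 - <<'E'
from h import *
snap("scene","s2");snap("top","t2")
E
```

```text
clock: 5.78
tcp_pos: [0.5164, 0.0287, 0.0251]
ee_rot: [-0.0, 0.719, 0.695, -0.0]
contact_force: [0.3, 0.2, 0.1]
gripper_width: 0.994
grasp_force: 0.0
shift [0.006 0.003 0.   ] turn [-0.001 -0.     0.008] pos [0.5164 0.0287 0.0251] t 5.78
```

View pics/t2.png

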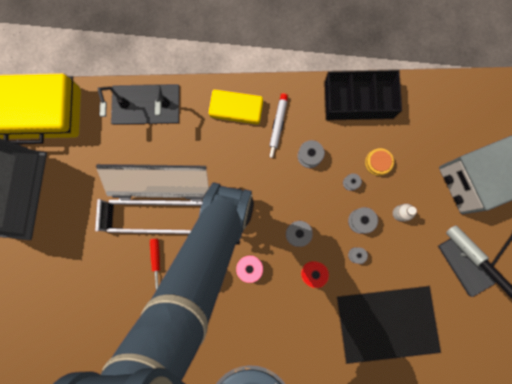

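```bash
python3 -m creep '-.1 0 0 0 0 0 85; -.2 0 0 0 0 0 85; -.32 0 0 0 0 0 85; -.32 0 0 0 0 0 30; -.32 0 0 0 0 0 30; -.32 0 0 0 0 0 30; -.32 0 0 0 0 0 30; -.32 0 0 0 0 0 30; -.32 0 0 0 0 0 30; -.28 0 0 0 0 0 30; -.22 0 0 0 0 0 30; -.16 0 0 0 0 0 30; -.1 0 0 0 0 0 30; -.04 0 0 0 0 0 30; .02 0 0 0 0 0 30; .08 0 0 0 0 0 30; .14 0 0 0 0 0 30' 20; python3 go.py .518 .097 .025
```

```text
clock: 8.0
tcp_pos: [0.5171, 0.057, 0.0252]
ee_rot: [-0.0, 0.719, 0.695, -0.001]
contact_force: [-2.8, -2.9, 2.9]
gripper_width: 0.349
grasp_force: 2.3
shift [ 0.2   -0.002  0.001] turn [-0.003  0.001  0.008] pos [0.5171 0.057  0.0252] t 8.0
```

```bash
python3 -m creep '.04 -.005 0 0 0 0 30; .09 -.01 0 0 0 0 30; .14 -.01 0 0 0 0 30; .2 -.01 0 0 0 0 30; .22 -.01 0 0 0 0 30'; python3 go.py .514 -.03 .025
```

```text
clock: 8.62
tcp_pos: [0.5172, 0.102, 0.0253]
ee_rot: [-0.0, 0.718, 0.696, 0.0]
contact_force: [0.6, -1.2, -0.2]
gripper_width: 0.35
grasp_force: 0.8
shift [-0.66   0.005  0.001] turn [ 0.    -0.001  0.011] pos [0.5172 0.102  0.0253] t 8.62
```

```bash
python3 -m creep '-.2 0 0 0 0 0 30; -.4 0 0 0 0 0 30; -.5 0 -.15 0 0 0 30; -.6 0 -.4 0 0 0 85; -.9 -.1 -.4 0 0 0 85; -1 -.15 -.4 0 0 0 85; -1 -.15 -.4 0 0 0 85'; python3 go.py .469 -.141 .1;
```

```text
clock: 9.5
tcp_pos: [0.4796, -0.0996, 0.1056]
ee_rot: [-0.0, 0.72, 0.693, 0.0]
contact_force: [-0.5, 0.5, 0.9]
gripper_width: 0.997
grasp_force: 0.0
shift [-0.209 -0.045  0.028] turn [ 0.    -0.001 -0.   ] pos [ 0.4796 -0.0996  0.1056] t 9.5
```

```bash
python3 -m creep '-.209 -.045 .05 0 0 0 85; -.209 -.045 .2 0 0 0 85; -.209 -.045 .32 0 0 0 85; -.209 -.045 .4 0 0 0 85; -.209 -.045 .4 0 0 0 85; -.209 -.045 .4 0 0 0 66; -.209 -.045 .4 0 0 0 66; -.209 -.045 .4 0 0 0 66; -.209 -.045 .4 0 0 0 66; -.209 -.045 .4 0 0 0 66' 20; python3 go.py .516 .03 .025; python3 - <<'E'
from h import *
snap("scene","s3");
E
```

```text
clock: 10.75
tcp_pos: [0.4706, -0.1396, 0.0259]
ee_rot: [0.0, 0.719, 0.695, 0.001]
contact_force: [0.1, -0.2, 5.8]
gripper_width: 0.811
grasp_force: 24.2
shift [0.855 0.198 0.005] turn [ 0.002 -0.001  0.008] pos [ 0.4706 -0.1396  0.0259] t 10.75
```

Same signature as the first grip. Drag, release, back off, close the fork.

```bash
python3 -m creep '.04 .01 0 0 0 0 66; .11 .03 0 0 0 0 66; .19 .05 0 0 0 0 66; .27 .07 0 0 0 0 66; .35 .09 0 0 0 0 66; .43 .11 0 0 0 0 66; .51 .13 0 0 0 0 66; .59 .15 0 0 0 0 66; .67 .17 0 0 0 0 66; .75 .19 0 0 0 0 66; .82 .2 0 0 0 0 66; .855 .2 0 0 0 0 66;.855 .2 0 0 0 0 66; .855 .2 0 0 0 0 85; .855 .2 0 0 0 0 85; .855 .2 0 0 0 0 85;.855 .2 0 0 0 0 85;.75 .2 0 0 0 0 85;.64 .2 0 0 0 0 85; .54 .2 0 0 0 0 85'; python3 -m creep '0 0 0 0 0 0 30;0 0 0 0 0 0 30;0 0 0 0 0 0 30;0 0 0 0 0 0 30;0 0 0 0 0 0 30'; python3 go.py .517 .102 .025; python3 go.py .5144 -.03 .025
```

```text
clock: 13.3
tcp_pos: [0.5135, -0.0338, 0.0253]
ee_rot: [-0.0, 0.719, 0.695, -0.0]
contact_force: [-0.0, 0.7, 0.6]
gripper_width: 0.997
grasp_force: 0.0
clock: 13.92
tcp_pos: [0.5137, -0.0326, 0.0253]
ee_rot: [-0.0, 0.719, 0.695, 0.0]
contact_force: [0.2, 0.3, 0.0]
gripper_width: 0.347
grasp_force: 0.0
shift [ 0.673 -0.006  0.001] turn [-0.    -0.     0.009] pos [ 0.5137 -0.0326  0.0253] t 13.93
shift [0.013 0.003 0.001] turn [-0.    -0.     0.009] pos [ 0.5137 -0.0326  0.0253] t 13.93
```

```bash
python3 -m creep '.04 0 0 0 0 0 30;.1 0 0 0 0 0 30;.16 -.003 0 0 0 0 30;.22 -.005 0 0 0 0 30;.28 -.005 0 0 0 0 30;.34 -.005 0 0 0 0 30;.4 -.005 0 0 0 0 30;.45 -.005 0 0 0 0 30;.5 -.005 0 0 0 0 30;.55 -.005 0 0 0 0 30;.6 -.005 0 0 0 0 30;.65 -.005 0 0 0 0 30;.67 -.005 0 0 0 0 30'; python3 -m creep '-.2 0 0 0 0 0 30; -.4 0 0 0 0 0 30; -.5 0 -.15 0 0 0 30; -.6 .1 -.4 0 0 0 85; -.9 .4 -.4 0 0 0 85; -1 .7 -.4 0 0 0 85; -1 .85 -.4 0 0 0 85; -1 .85 -.4 0 0 0 85'; python3 go.py .694 -.18 .1;python3 - <<'E'
from h import *
snap("scene","s4"); t=snap("top","t4")
hsv=cv2.cvtColor(t,cv2.COLOR_BGR2HSV); m=((hsv[...,1]<70)&(hsv[...,2]>60)).astype(np.uint8)*255
n,l,st,c=cv2.connectedComponentsWithStats(m)
for i in range(1,n):
    if 150<st[i,4]<900 and 110<c[i][0]<420 and 130<c[i][1]<280: print(c[i].round(1),st[i],plane("top",c[i],.023).round(3))
E
```

```text
clock: 15.55
tcp_pos: [0.5171, 0.1018, 0.0253]
ee_rot: [-0.0, 0.719, 0.695, 0.0]
contact_force: [0.0, -2.8, 0.9]
gripper_width: 0.347
grasp_force: 1.9
clock: 16.55
tcp_pos: [0.6833, -0.1043, 0.1046]
ee_rot: [0.001, 0.719, 0.695, 0.001]
contact_force: [-0.5, 0.8, -0.4]
gripper_width: 1.001
grasp_force: 0.0
shift [-0.376  0.066  0.023] turn [ 0.004 -0.001  0.01 ] pos [ 0.6833 -0.1043  0.1046] t 16.55
[351.4 181.8] [343 174  18  16 198] [ 0.612 -0.292  0.023]
[404.1 212.1] [393 204  24  17 318] [ 0.524 -0.434  0.023]
[362.4 220.2] [349 208  29  25 521] [ 0.503 -0.317  0.023]
[357.5 255.1] [349 248  18  16 232] [ 0.408 -0.299  0.023]
```

View pics/s4.png

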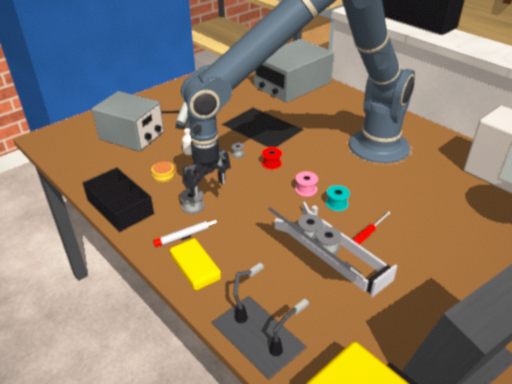

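```bash
python3 -m creep '-.376 .066 .05 0 0 0 85; -.376 .066 .2 0 0 0 85; -.376 .066 .32 0 0 0 85; -.376 .066 .4 0 0 0 85; -.376 .066 .4 0 0 0 85; -.376 .066 .4 0 0 0 66; -.376 .066 .4 0 0 0 66; -.376 .066 .4 0 0 0 66; -.376 .066 .4 0 0 0 66; -.376 .066 .4 0 0 0 66' 20; python3 go.py .55 -.16 .025; python3 go.py .516 .03 .025
```

```text
clock: 17.9
tcp_pos: [0.6923, -0.1798, 0.0267]
ee_rot: [0.001, 0.719, 0.695, 0.001]
contact_force: [0.7, 2.5, 5.5]
gripper_width: 0.813
grasp_force: 24.8
shift [ 0.075 -0.714  0.006] turn [ 0.005 -0.002  0.01 ] pos [ 0.6923 -0.1798  0.0267] t 17.9
shift [ 1.019 -0.916  0.007] turn [ 0.005 -0.002  0.01 ] pos [ 0.6923 -0.1798  0.0267] t 17.9
```

```bash
python3 -m creep '0 -.04 0 0 0 0 66; .01 -.11 0 0 0 0 66; .02 -.19 0 0 0 0 66; .03 -.27 0 0 0 0 66; .04 -.35 0 0 0 0 66; .05 -.43 0 0 0 0 66; .06 -.51 0 0 0 0 66; .07 -.59 0 0 0 0 66; .09 -.66 0 0 0 0 66; .13 -.72 0 0 0 0 66; .2 -.76 0 0 0 0 66; .28 -.79 0 0 0 0 66; .36 -.82 0 0 0 0 66; .44 -.85 0 0 0 0 66; .52 -.88 0 0 0 0 66; .6 -.9 0 0 0 0 66; .68 -.91 0 0 0 0 66; .76 -.915 0 0 0 0 66; .84 -.915 0 0 0 0 66; .9 -.915 0 0 0 0 66'; python3 go.py .516 .03 .025
```

```text
clock: 20.4
tcp_pos: [0.5143, 0.0008, 0.0266]
ee_rot: [0.003, 0.72, 0.693, -0.001]
contact_force: [-1.0, -9.9, 13.2]
gripper_width: 0.811
grasp_force: 25.6
shift [0.146 0.003 0.007] turn [ 0.005  0.01  -0.   ] pos [0.5143 0.0008 0.0266] t 20.4
```

```bash
python3 -m creep '.03 0 0 0 0 0 66; .06 0 0 0 0 0 66; .06 0 0 0 0 0 85;.06 0 0 0 0 0 85;.06 0 0 0 0 0 85;.06 0 0 0 0 0 85; -.06 0 0 0 0 0 85; -.18 0 0 0 0 0 85; -.27 0 0 0 0 0 85;-.27 0 0 0 0 0 30;-.27 0 0 0 0 0 30;-.27 0 0 0 0 0 30;-.27 0 0 0 0 0 30;-.27 0 0 0 0 0 30'; python3 go.py .5175 .102 .025; python3 go.py .520 .155 .025; python3 - <<'E'
from h import *
snap("scene","s5")
E
```

```text
clock: 22.15
tcp_pos: [0.5123, -0.0478, 0.0253]
ee_rot: [-0.0, 0.719, 0.695, 0.0]
contact_force: [0.8, -0.1, 0.2]
gripper_width: 0.352
grasp_force: 0.0
shift [0.749 0.001 0.001] turn [-0.    -0.     0.009] pos [ 0.5123 -0.0478  0.0253] t 22.15
shift [1.015e+00 5.000e-03 1.000e-03] turn [-0.    -0.     0.009] pos [ 0.5123 -0.0478  0.0253] t 22.15
```

```bash
python3 -m creep '.05 0 0 0 0 0 30;.12 0 0 0 0 0 30;.18 0 0 0 0 0 30;.24 0 0 0 0 0 30;.3 0 0 0 0 0 30;.36 0 0 0 0 0 30;.42 0 0 0 0 0 30;.48 0 0 0 0 0 30;.54 0 0 0 0 0 30;.6 0 0 0 0 0 30;.66 0 0 0 0 0 30;.72 0 0 0 0 0 30;.78 0 0 0 0 0 30;.83 0 0 0 0 0 30;.88 0 0 0 0 0 30;.92 0 0 0 0 0 30;.95 0 0 0 0 0 30;.97 0 0 0 0 0 30'; python3 go.py .521 .168 .025
```

```text
clock: 24.45
tcp_pos: [0.5186, 0.1449, 0.0253]
ee_rot: [0.0, 0.719, 0.695, -0.001]
contact_force: [-0.8, -5.9, 1.7]
gripper_width: 0.353
grasp_force: 2.9
shift [0.116 0.008 0.001] turn [-0.001  0.003  0.007] pos [0.5186 0.1449 0.0253] t 24.45
```

```bash
python3 -m creep '.02 0 0 0 0 0 30;.04 0.002 0 0 0 0 30;.055 .004 0 0 0 0 30;.07 .004 0 0 0 0 30;.08 .005 0 0 0 0 30;.09 .005 0 0 0 0 30'; python3 -m creep '.008 0 0 0 0 0 30;.015 0 0 0 0 0 30'
```

```text
clock: 25.2
tcp_pos: [0.52, 0.1623, 0.0253]
ee_rot: [0.0, 0.719, 0.695, -0.001]
contact_force: [-1.1, -6.1, 2.4]
gripper_width: 0.352
grasp_force: 3.1
clock: 25.45
tcp_pos: [0.5202, 0.1653, 0.0253]
ee_rot: [0.0, 0.719, 0.695, -0.001]
contact_force: [1.0, -6.1, 2.9]
gripper_width: 0.347
grasp_force: 3.0
```

```bash
for i in 1 2; do python3 -m creep '.005 0 0 0 0 0 30;.01 0 0 0 0 0 30' | egrep 'tcp|contact'; done
```

```text
tcp_pos: [0.5202, 0.1673, 0.0253]
contact_force: [0.1, -6.0, 1.9]
tcp_pos: [0.5203, 0.1692, 0.0253]
contact_force: [-0.6, -7.2, 3.6]
```

```bash
python3 -m creep '.005 0 0 0 0 0 30;.01 0 0 0 0 0 30' | egrep 'tcp|contact'
```

```text
tcp_pos: [0.5203, 0.1694, 0.0253]
contact_force: [-1.1, -10.7, 4.4]
```

```bash
python3 -m creep '.005 0 0 0 0 0 30;.01 0 0 0 0 0 30;.01 0 0 0 0 0 30' | egrep 'tcp|contact'
```

```text
tcp_pos: [0.5203, 0.1694, 0.0253]
contact_force: [-0.8, -13.5, 5.1]
```

```bash
python3 -m creep '.005 0 0 0 0 0 30;.008 0 0 0 0 0 30;.008 0 0 0 0 0 30' | egrep 'tcp|contact'
```

```text
tcp_pos: [0.5203, 0.1695, 0.0253]
contact_force: [-1.3, -16.7, 6.8]
```

```bash
python3 -m creep '-.03 0 0 0 0 0 30;-.1 0 0 0 0 0 30;-.25 0 0 0 0 0 30;-.25 0 -.2 0 0 0 30;-.25 0 -.5 0 0 0 0;-.25 0 -.8 0 0 0 0;-.2 0.1 -1 0 0 0 0;-.2 0.1 -1 0 0 0 0'; python3 go.py .70 .2 .22; python3 - <<'E'
from h import *
s=snap("scene","s6"); t=snap("top","t6")
cv2.imwrite("pics/c6.png",cv2.resize(s[190:310,250:410],None,fx=4.9,fy=4.9,interpolation=cv2.INTER_CUBIC))
E
```

```text
clock: 27.95
tcp_pos: [0.5423, 0.1375, 0.2288]
ee_rot: [0.001, 0.718, 0.696, 0.004]
contact_force: [-0.7, 0.2, -0.2]
gripper_width: 0.003
grasp_force: 0.0
shift [0.337 0.778 0.051] turn [ 0.014 -0.009  0.013] pos [0.5423 0.1375 0.2288] t 27.95
```

View pics/c6.png

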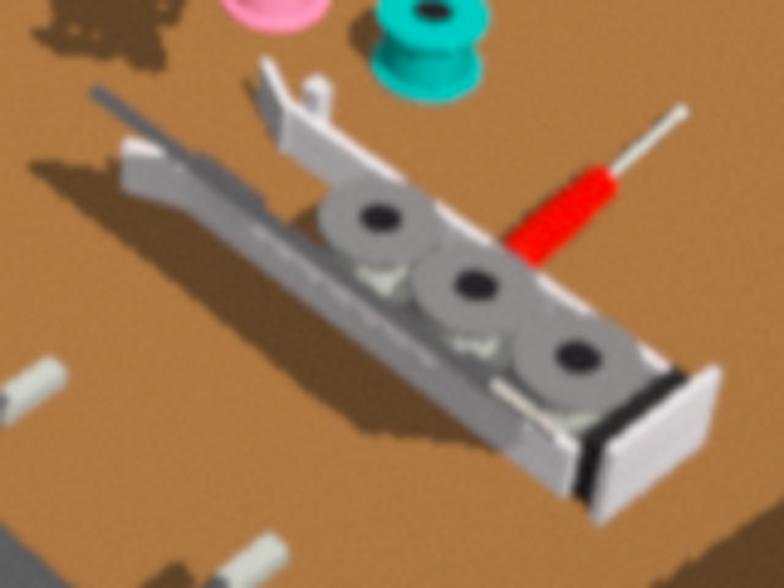

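Three reels sit in a row against the black pad (hub holes at crop (380,217), (475,285), (578,357)); the cover is still open. Checking the clamp heights next to the cover before descending.

```bash
python3 - <<'E'
from h import *
for p in[(260,266),(305,303)]:
  for q in[(102,105),(158,105)]: print(p,q,[np.round(v,3) for v in tri(p,q)])
E
python3 -m creep '.1 .3 -.05 0 0 0 0;.2 .5 0 0 0 0 0;.33 .7 0 0 0 0 0;.33 .78 .05 0 0 0 0;.33 .78 .05 0 0 0 0'; python3 go.py .70 .2 .125
```

```text
(260, 266) (102, 105) [array([0.81 , 0.313, 0.209]), np.float64(0.08)]
(260, 266) (158, 105) [array([0.799, 0.231, 0.136]), np.float64(0.016)]
(305, 303) (102, 105) [array([0.802, 0.376, 0.139]), np.float64(0.015)]
(305, 303) (158, 105) [array([0.791, 0.294, 0.069]), np.float64(0.128)]
clock: 28.68
tcp_pos: [0.6966, 0.1947, 0.2119]
ee_rot: [-0.001, 0.72, 0.694, -0.003]
contact_force: [-0.6, -0.4, 0.2]
gripper_width: -0.002
grasp_force: 0.0
shift [0.028 0.018 0.434] turn [-0.01   0.006  0.005] pos [0.6966 0.1947 0.2119] t 28.68
```

```bash
python3 -m creep '.02 .01 .2 0 0 0 0;.02 .01 .35 0 0 0 0;.02 .01 .43 0 0 0 0;.02 .01 .43 0 0 0 0; .02 -.04 .43 0 0 0 0;.02 -.08 .43 0 0 0 0; .02 -.12 .43 0 0 0 0;.02 -.16 .43 0 0 0 0;.02 -.2 .43 0 0 0 0;.02 -.2 .43 0 0 0 0'|egrep 'tcp|cont';python3 go.py .6 .2 .13; python3 - <<'E'
from h import *
s=snap("scene","s7")
cv2.imwrite("pics/c7.png",cv2.resize(s[170:310,230:400],None,fx=4.2,fy=4.2,interpolation=cv2.INTER_CUBIC))
E
```

```text
tcp_pos: [0.6586, 0.2016, 0.1304]
contact_force: [2.1, 0.1, 1.4]
shift [-0.018 -0.293  0.001] turn [ 0.006 -0.001  0.008] pos [0.6586 0.2016 0.1304] t 29.93
```

View pics/c7.png

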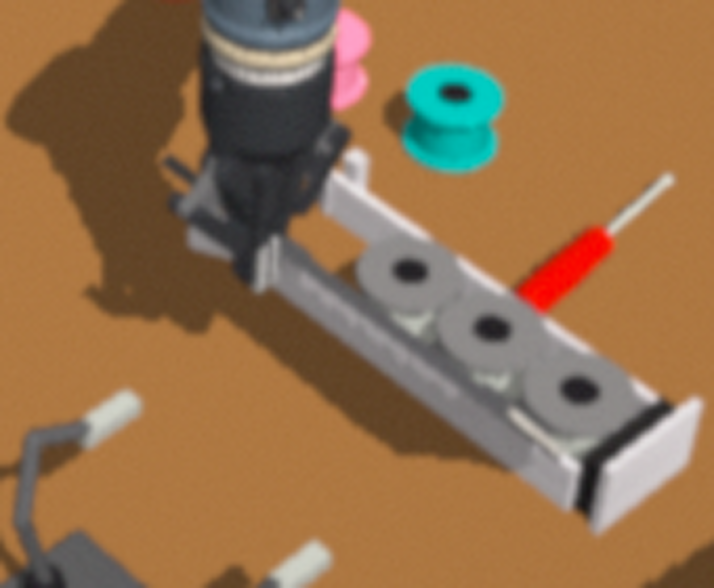

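Finger is behind the cover's dark edge (crop (250,270)), contact at 2 N. Sweep it up and over.

```bash
python3 -m creep '0 -.03 0 0 0 0 0;0 -.06 0 0 0 0 0;0 -.09 0 0 0 0 0;0 -.12 0 0 0 0 0;0 -.15 0 0 0 0 0;0 -.18 0 0 0 0 0;0 -.21 0 0 0 0 0;0 -.24 0 0 0 0 0;0 -.27 0 0 0 0 0;0 -.3 0 0 0 0 0'|egrep 'clock|tcp|cont'; python3 -m creep '0 -.03 0 0 0 0 0;0 -.06 0 0 0 0 0;0 -.09 0 0 0 0 0;0 -.12 0 0 0 0 0;0 -.15 0 0 0 0 0'|egrep 'tcp|cont'
```

```text
clock: 31.22
tcp_pos: [0.6043, 0.2034, 0.136]
contact_force: [5.1, -2.0, 28.6]
tcp_pos: [0.5691, 0.2048, 0.1327]
contact_force: [0.5, -0.5, 4.9]
```

```bash
python3 - <<'E'
from h import *
s=snap("scene","s8")
cv2.imwrite("pics/c8.png",cv2.resize(s[170:310,230:400],None,fx=4.2,fy=4.2,interpolation=cv2.INTER_CUBIC))
E
```

```text
(no output)
```

View pics/c8.png

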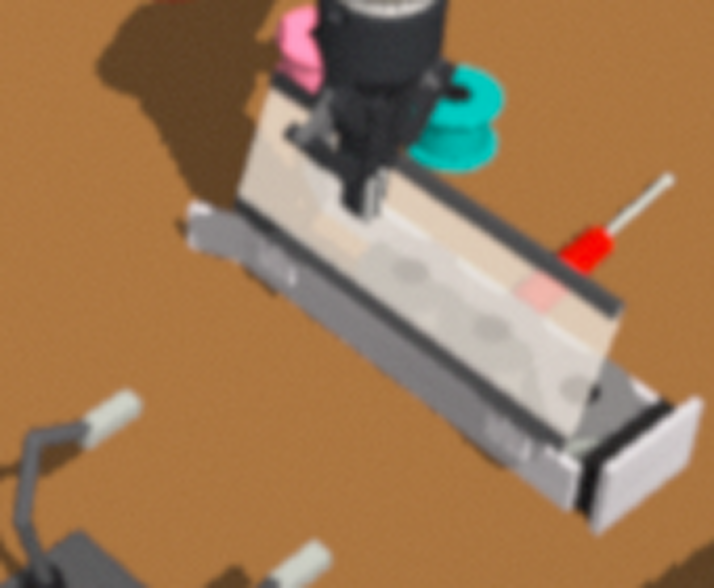

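The cover is past upright, leaning over the lane with the finger on its outer face at crop (360,200). I lift a little so the knuckles stay clear of the edge, then follow the arc.

```bash
python3 -m creep '0 .015 -.045 0 0 0 0;0 .015 -.087 0 0 0 0;0 -.02 -.085 0 0 0 0;0 -.05 -.08 0 0 0 0;0 -.075 -.072 0 0 0 0;0 -.1 -.062 0 0 0 0;0 -.123 -.047 0 0 0 0;0 -.146 -.032 0 0 0 0'|egrep 'tcp|cont'; python3 go.py .523 .206 .1245
```

```text
tcp_pos: [0.5384, 0.2056, 0.1356]
contact_force: [0.6, 0.1, 2.1]
shift [-0.001 -0.077  0.056] turn [-0.    -0.     0.008] pos [0.5384 0.2056 0.1356] t 32.9
```

```bash
python3 -m creep '0 -.02 .018 0 0 0 0;0 -.042 .038 0 0 0 0;0 -.06 .055 0 0 0 0;0 -.077 .075 0 0 0 0;0 -.095 .097 0 0 0 0;0 -.11 .12 0 0 0 0;0 -.124 .142 0 0 0 0;0 -.137 .165 0 0 0 0;0 -.147 .185 0 0 0 0'|egrep 'tcp|cont'; python3 go.py .503 .206 .08
```

```text
tcp_pos: [0.5094, 0.2066, 0.0984]
contact_force: [1.4, 0.1, 0.4]
shift [-0.004 -0.032  0.092] turn [ 0.001 -0.     0.008] pos [0.5094 0.2066 0.0984] t 34.02
```

```bash
python3 -m creep '0 -.006 .012 0 0 0 0;0 -.012 .025 0 0 0 0;0 -.018 .037 0 0 0 0;0 -.023 .05 0 0 0 0;0 -.027 .062 0 0 0 0;0 -.03 .074 0 0 0 0;0 -.032 .082 0 0 0 0'|egrep 'tcp|cont'; python3 - <<'E'
from h import *
s=snap("scene","s9")
cv2.imwrite("pics/c9.png",cv2.resize(s[170:310,230:400],None,fx=4.2,fy=4.2,interpolation=cv2.INTER_CUBIC))
E
```

```text
tcp_pos: [0.5029, 0.2068, 0.0821]
contact_force: [0.2, 1.2, 0.7]
```

```bash
for i in 1 2 ; do python3 -m creep '0 0 .006 0 0 0 0;0 0 .012 0 0 0 0;0 0 .012 0 0 0 0'|egrep 'tcp|cont'; done
```

```text
tcp_pos: [0.5027, 0.2068, 0.0797]
contact_force: [0.2, 0.2, -0.5]
tcp_pos: [0.503, 0.2069, 0.0774]
contact_force: [-0.5, -0.1, 0.3]
```

```bash
for i in 1 2 ; do python3 -m creep '0 0 .005 0 0 0 0;0 0 .01 0 0 0 0;0 0 .01 0 0 0 0'|egrep 'clock|tcp|cont'; done
```

```text
clock: 36.08
tcp_pos: [0.503, 0.2068, 0.0754]
contact_force: [-0.5, 0.4, 0.8]
clock: 36.45
tcp_pos: [0.503, 0.2068, 0.0741]
contact_force: [-1.1, -0.8, 6.2]
```

```bash
python3 -m creep '0 0 -.02 0 0 0 0;0 0 -.06 0 0 0 0;0 0 -.3 0 0 0 0;-.1 -.1 -.6 0 0 0 0;-.5 -.2 -.6 0 0 0 0;-.9 -.2 -.6 0 0 0 0;-1 -.2 -.6 0 0 0 0;-1 -.2 -.6 0 0 0 0'|egrep 'tcp|cont'; python3 - <<'E'
from h import *
s=snap("scene","s10");t=snap("top","t10")
a=cv2.resize(s[180:310,260:410],None,fx=3.4,fy=3.4,interpolation=cv2.INTER_CUBIC)
b=cv2.resize(t[140:250,85:245],None,fx=1.8,fy=1.8,interpolation=cv2.INTER_CUBIC)
c=np.zeros((a.shape[0],a.shape[1]+b.shape[1],3),np.uint8); c[:,:a.shape[1]]=a; c[:b.shape[0],a.shape[1]:]=b; cv2.imwrite("pics/c10.png",c); print(c.shape)
for P in[(.106),]:
  pass
# predicted shut free-edge top ends: tray x -54, y +-140, z .063
y=np.array([1*-.038*-1,1.0]);y/=np.linalg.norm(y);x=np.array([y[1],-y[0]]);o=np.array([.5240,.2435])
for v in(-.14,.14):
  p=np.r_[o+x*-.054+y*v,.063]; print(p.round(3),((proj("scene",p)[0]-[260,180])*3.4).round(),((proj("top",p)[0]-[85,140])*1.8+[510,0]).round())
E
```

```text
tcp_pos: [0.4556, 0.0037, 0.1943]
contact_force: [-0.6, 0.6, 0.4]
(442, 798, 3)
[0.465 0.106 0.063] [181.  74.] [732. 174.]
[0.475 0.385 0.063] [446. 256.] [544. 170.]
```

View pics/c10.png

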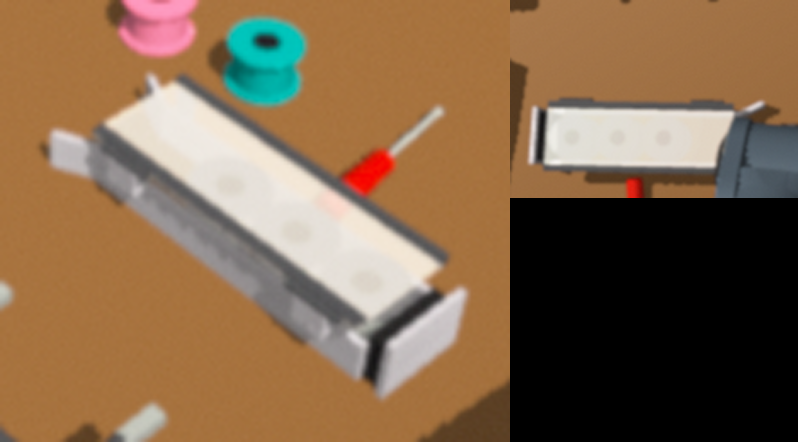

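The cover lies flat: the free-edge ends appear at (181,78) and (446,258), against predicted shut positions of (181,74) and (446,256). All three reels are visible beneath it. I'll check the bystanders, then hand in.

```bash
python3 - <<'E'
from h import *
from rig import workorder
a=cv2.imread("pics/top0.png");b=cv2.imread("pics/t10.png")
m=(cv2.absdiff(a,b).max(2)>60).astype(np.uint8)
n,l,st,c=cv2.connectedComponentsWithStats(m)
print([st[i].tolist() for i in range(1,n) if st[i,4]>15])
print(workorder.finish_job())
E
```

```text
[[307, 148, 9, 9, 65], [308, 151, 23, 20, 197], [96, 164, 110, 6, 328], [99, 169, 108, 27, 2227], [276, 185, 23, 22, 213], [210, 188, 34, 12, 297], [147, 191, 14, 5, 29], [284, 191, 8, 9, 60], [289, 191, 20, 22, 178], [103, 197, 163, 176, 10805], [287, 222, 24, 23, 346], [296, 229, 8, 9, 54], [312, 229, 8, 14, 65], [300, 260, 29, 25, 459], [214, 268, 15, 24, 148], [205, 275, 5, 5, 20], [70, 325, 107, 57, 1927], [174, 355, 39, 29, 800], [236, 372, 8, 7, 33]]
the job is handed in; nothing more can be done
None
```

Job handed in: three large reels are packed against the end block (16.7 N at the wrist, drag included) and the cover is shut, lowered with about 6 N at the end. One contact was rougher than planned, about 29 N upward on the gripper while swinging the cover over. The fourth reel was left standing, and the image check showed no displaced bystanders, though changes near the red (300,260) and turquoise (214,268) look-alikes, probably the arm and its shadow, were not looked into before handing in.

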